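Snap the plug gauge into its clip holder and lock the keeper

TASK

Put the plug gauge that lies on the bench away in its spring-clip holder: first swing the keeper arm well open, as far as about square to its shut position, then press the gauge down, its short plug towards the upright end stop, until both ends have snapped fully home between the spring fingers, and at last swing the keeper fully shut over the long plug. Let go of everything and leave the gauge block, the spigot and the bearing where they are.

Things in the scene. Friction and masses are not known exactly. Their poses are not given: they have to be found in the camera images.
- gauge_holder: Bare metal base plate fixed to the bench, 74 (x) x 112 (y) x 8 mm, with two spring clips, an end stop and a keeper arm. Origin at the centre of its underside, z up. The gauge goes in along the holder's y axis. Between the clips 55 mm of y are free: only the plate's top, 8 mm up, is under the gauge's handle there.
- holder_seat (a point): Where gauge_grip lies when the gauge is home: holder x = 0, y = 0, 34 mm above the bench; axes as the holder's. A gauge that rests on the spring lips, not pressed in, is about 12 mm higher. Pressing it in straight down takes about 5 to 12 N for both clips together; it snaps, then stops hard on the seats and is held.
- clip_long (a point): Clip for the long plug, 10 mm long in y, at holder y = -32.5 mm; this point is on the axis of a gauge that is home, 34 mm up. A fixed seat below, and two polished, slippery spring fingers at x = +-9 mm with flared tops 47 mm above the bench; between their lips a mouth of about 7 mm, lead-in 18 mm wide.
- clip_short (a point): The same kind of clip for the short plug, at holder y = +32.5 mm, beside the end stop.
- stop_plate (a point): Middle of the top edge of the upright end stop, a plate 30 mm wide (x), 5 mm thick, 38 mm high, at holder y = +45 to +50 mm. It leaves room for the short plug only; a gauge laid in the wrong way round rests on it.
- holder_stop_end (a point): Where gauge_short_end lies when the gauge is home: 39 mm from holder_seat along the holder's +y, just short of the end stop.
- gauge_grip (a point): Loose plug gauge, 0.07 to 0.12 kg, 86 mm long. This point: on its axis, middle of the black handle (50 mm long, 16 mm across), 7.4 mm above the bench at the start. Axes: y along the gauge to its short plug, z up at the start. Steel plugs of 12.4 mm diameter stick out of the handle, the short one 14 mm (+y), the long one 22 mm (-y).
- gauge_short_end (a point): Outer end of the gauge's short plug, on its axis, 39 mm from gauge_grip along +y.
- keeper (a joint): Keeper arm's angle about its upright pivot (rad): 0 = shut (stop), pointing to the holder's -x across the long plug; grows counterclockwise seen from above, away from the clips; at 1.57 it points to the holder's -y; stop at 1.9. Starts at 0 to 0.3, barring the way in. Stays where left; about 1 N at the knob moves it.
- keeper_knob (a point): Round black upright knob on the keeper's free end, 13 mm in diameter, from 49 to 75 mm above the bench, 56 mm from the pivot axis; this point is at its middle, 62 mm up. Nothing else on the holder is higher than 56 mm. The arm is 9 mm wide, 7 mm thick, its underside 42 mm up: 2 mm over a gauge that is home; it strikes one that is not.
- keeper_pivot (a point): On the keeper's upright pivot axis, 62 mm above the bench; at the holder's x = +26, y = -43.5 mm.
- gauge: The same plug gauge; its own origin lies at the underside of the handle, mid-length of the gauge, 4 mm from gauge_grip towards the long plug; axes as gauge_grip's.
- block: Bystander: loose gauge block, grey, 18 x 45 x 22 mm, origin at the centre of its underside.
- spigot: Bystander: loose stepped steel spigot, 46 mm across, 40 mm high, origin at the centre of its underside.
- bearing1: Bystander: loose ball bearing, 37 mm across, 12 mm high, origin at the centre of its underside.

How it is judged:
On the way, in this order (a step that is already met when the one before it is completed fails the run):
1. the keeper has been swung well open (more than 1.1 rad) (value of joint keeper above 1.1 rad), for 0.1 s.
2. the gauge has snapped home in both clips, short plug towards the end stop (distance between gauge_grip and holder_seat below 0.005 m and distance between gauge_short_end and holder_stop_end below 0.006 m and z of gauge_grip in the frame of holder_seat below 0.0025 m and z of gauge_short_end in the frame of holder_seat below 0.003 m and angle between the y axis of gauge_grip and the y axis of gauge_holder, either way round below 0.08 rad), for 0.3 s.
At the end, for the whole second after the job is handed in: The gauge lies at rest, home in both clips (middle within 5 mm of its place and not more than 2.5 mm proud, short plug's end within 6 mm of its place at the stop and not more than 3 mm proud, axis within 0.08 rad of the holder's), and the keeper is shut over the long plug (within 0.12 rad) (all of step 2 and value of joint keeper below 0.12 rad and linear speed of gauge below 0.02 m/s); the robot touches nothing.
It fails at once if the gauge block was displaced by more than 20 mm (distance of block from where it was at the start of the episode above 0.02 m).
It fails at once if the spigot was displaced by more than 20 mm (distance of spigot from where it was at the start of the episode above 0.02 m).
It fails at once if the bearing was displaced by more than 20 mm (distance of bearing1 from where it was at the start of the episode above 0.02 m).
It also fails if it takes over 64 s, if anything falls off the work surface, if the arm or the gripper's body presses on something with over 40 N, if the wrist force passes 120 N, or if a joint passes its speed limit or range.

ROBOT

A 6-joint arm with a two-finger parallel gripper is mounted at the origin on a cart in front of the work surface, level with it; the furniture and walls round the work are solid. World frame = base frame: x ahead of the robot, y to its left, z up, the work surface at z = 0. Lengths are in m, angles in rad, forces in N, time in s.
With the tool pointing down it reaches from about 0.275 to 0.75 m from the base axis. Payload 10.2 kg.
Tool frame: the origin (TCP) lies at the very end of the fingers, on their centre line; the grasp point (between the pads) lies 19 mm behind it; z points along the fingers, y is the line along which they close (so a half turn about z gives the same grasp; the last joint's range is limited). The gripper opens to 85 mm and grips with 20 to 120 N. Pads are 22 mm wide; open, the fingers measure 114 mm over their backs; the gripper's body (76 mm by 85 mm) begins 54 mm behind the grasp point. The pads swing forward as they close: fully open they stand 13 mm farther back than shut.
Start: joints at [-1.368, 0.313, 1.498, -0, 1.331, -0.223], TCP at [0.217, -0.478, 0.231] pointing down, gripper open.
Joint ranges: [-2.94, 2.94], [-0.97, 2.17], [0.19, 2.56], [-1.23, 4.37], [0.02, 3.11], [-2.88, 2.88]. Speed limits (rad/s): [2.39, 2.39, 3.01, 3.14, 3.14, 3.14].

INTERFACE

Orientations are given as a 3x3 rotation matrix whose columns are the frame's x, y, z axes.
In Python, from station import env gives the robot as it stands.
- The arm moves only by the tool arm_command, never from a script. Its argument "commands" is a list of rows, each a list of 6 numbers: the shift along the tool's x, y, z as a fraction of full scale, then the turn, a rotation vector about the tool's x, y, z as a fraction of full scale. A call has 1 to 8 rows; each row is the pose to reach, as a shift and turn from the pose commanded when the call began, along the tool's axes at that moment, turning the shorter way round; what a row does not reach only later rows make up. Full scale, the value 1, is 20 cm for a shift and 180 degrees for a turn. A row lasts 1/12 s, in which the tool goes at most 41.7 mm and 7.16 degrees, less where a joint would pass 70% of its speed; a pose out of reach is approached as far as the arm can. A call with a number of a shift or a turn outside -1 to 1 is refused whole. A call with a gripper value outside its range is refused whole. "fingers" is the closure in counts, from 0 (fully open) to 255 (shut), set as the call begins (left out, the last holds). The fingers move at their own pace and stop on an object; "force" is the grip in N (left out, the last holds). Time passes only in rows, so rows that repeat a pose let the fingers close. It gives the time, the measured TCP pose, the force, the opening and the grip force at its end, in the units of the state.
- env.state(): the state, without advancing time (a new reading comes with each control period).
- env.read_camera(name): name is "scene" or "side" or "wrist"; returns a dict with "img" (420x560x3 uint8, red, green, blue), "camera_matrix" (3x3 intrinsics, pixels), "R" (3x3) and "t" (3): a world point X has camera coordinates R X + t. Camera axes: x right, y down, z forward; pixel columns grow to the right and rows downward; lengths in m; the calibration is good to about 2 mm. A picture is of the moment at which its call begins. There is no depth.
- env.job_done(): hands the job in; it is judged then, once.
The state is a dict: "time_s": time; "q": joint angles; "qvel": joint speeds; "tau": joint torques, N m; "position": TCP position; "eef_rot": TCP orientation; "force": force on the tool from outside, world axes, zero at the start; "torque": the same for the moment, N m; "width": finger opening in m; "finger_force": force on a finger pad.
Only numpy, scipy, OpenCV 4.12 (cv2) and the standard library are available. Lean on these libraries where they do the work, as an engineer would, in place of code of your own. Each camera call takes 0.05 s, during which the arm holds its last target. There are 200 camera calls.

## Working session

There is one attempt and no reset: what is moved stays moved. The work goes in short steps, Python scripts to look and compute and a tool call to move; the robot and the scene stay as the last step left them, time stands still between calls to the robot, and variables do not carry over. Pictures are saved under pics/ and viewed, at most 10 in all, crops included, and the job is handed in when it is done.

Besides the shell and the picture viewer there is one more tool, called after "Call:" as a command line: name --pt "numbers of a row" for each row, then --argument value for the rest. arm_command: Moves the arm, as the interface text tells. Shift numbers are shares of 20 cm and turn numbers shares of 180 degrees, none past 1 either way. Its arguments: {"type":"object","properties":{"commands":{"type":"array","items":{"type":"array","items":{"type":"number","minimum":-1,"maximum":1}}},"fingers":{"type":"number"},"force":{"type":"number"}},"required":["commands"]}

```bash
mkdir -p pics; ls
python3 - <<'E'
from station import env
import cv2,numpy as np
s=env.state();print(s['time_s'],s['position'],np.round(s['eef_rot'],3).tolist(),s['width'])
for n in ['scene','side','wrist']:
    c=env.read_camera(n);cv2.imwrite(f'pics/{n}0.png',c['img'][:,:,::-1]);np.savez(f'pics/{n}0.npz',**c)
    print(n,np.round(c['camera_matrix'],1).tolist(),np.round(-c['R'].T@c['t'],3),np.round(c['R'],3).tolist())
E
```

```text
pics
0.0 [ 0.21678646 -0.47785743  0.23072934] [[0.911, 0.413, -0.0], [0.413, -0.911, 0.001], [0.0, -0.001, -1.0]] 0.0855109771050776
scene [[392.4, 0.0, 276.3], [0.0, 392.4, 206.4], [0.0, 0.0, 1.0]] [-0.081 -0.633  0.425] [[0.587, -0.809, 0.01], [-0.324, -0.246, -0.913], [0.742, 0.533, -0.407]]
side [[469.7, 0.0, 274.7], [0.0, 469.7, 198.2], [0.0, 0.0, 1.0]] [0.514 0.576 0.409] [[-1.0, -0.029, 0.008], [-0.019, 0.427, -0.904], [0.023, -0.904, -0.428]]
wrist [[351.0, 0.0, 275.9], [0.0, 351.0, 213.3], [0.0, 0.0, 1.0]] [ 0.281 -0.45   0.373] [[0.413, -0.911, -0.001], [-0.875, -0.397, 0.277], [-0.252, -0.113, -0.961]]
```

View pics/scene0.png

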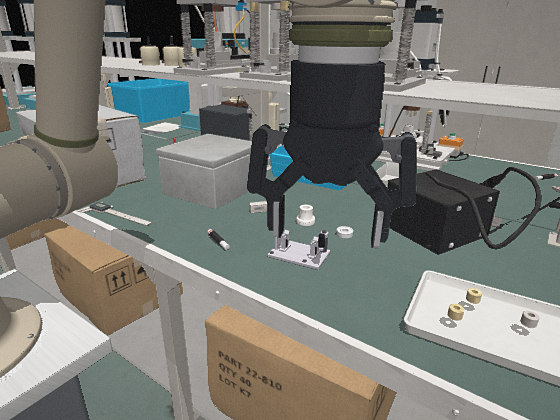

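View pics/side0.png

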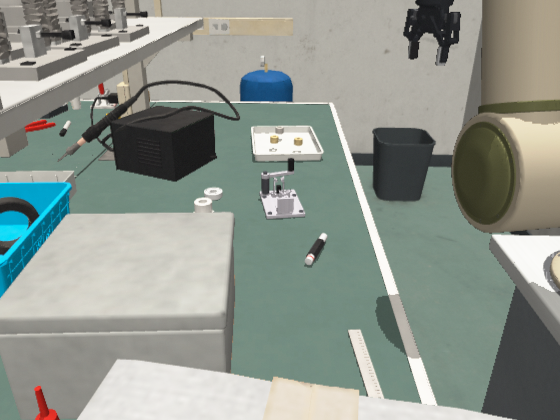

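Scene: gauge at about (218,239), holder plate at (299,255), spigot (306,215), bearing (344,232). Side: gauge (316,249), holder (282,205) with the stop facing this camera, black knob (291,165). I'll enlarge these.

Run:
```python
import cv2,numpy as np
a=cv2.imread('pics/scene0.png')[190:290,190:370];b=cv2.imread('pics/side0.png')[140:280,180:360]
w=cv2.imread('pics/wrist0.png')
a=cv2.resize(a,(396,220),interpolation=2)
a=cv2.resize(cv2.imread('pics/scene0.png')[215:275,200:340],None,fx=4,fy=4,interpolation=2)
b=cv2.resize(cv2.imread('pics/side0.png')[150:270,250:340],(240,320),interpolation=2)
b=cv2.resize(cv2.imread('pics/side0.png')[150:270,250:310],None,fx=4,fy=4,interpolation=2)
o=np.zeros((600,800,3),np.uint8);o[:240,:560]=a;o[:480,560:800]=b
o[240:600,:480]=cv2.resize(w,(480,360));cv2.imwrite('pics/z1.png',o)
```

```text
(no output)
```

View pics/z1.png

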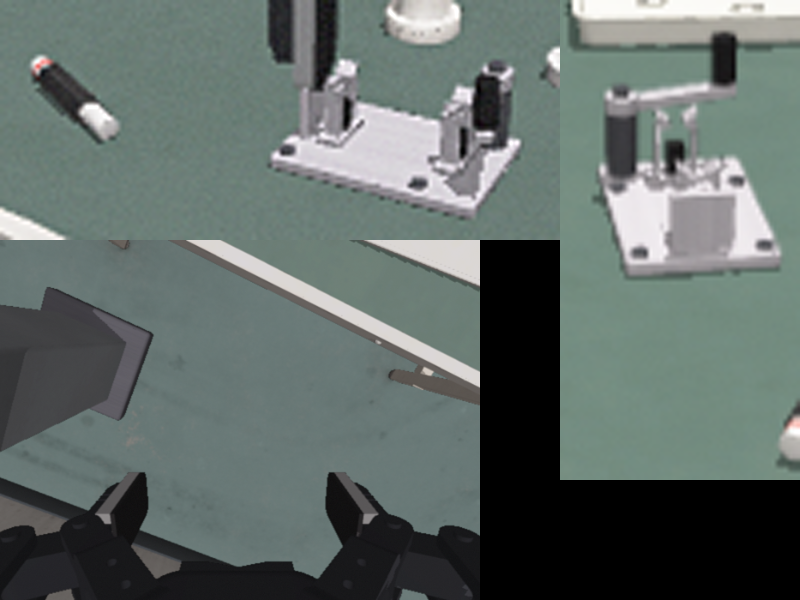

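Composite: keeper knob at scene (321,240)/side (291,165); the plate corners are visible in both views. The gauge has a red-ringed end (scene (210,232)) and a bare longer white end (scene (227,247)). Rough positions next, then a close wrist view.

```bash
cat > h.py <<'E'
import numpy as np,cv2
from station import env
def load(f): return dict(np.load(f))
def snap(n,f):
    c=env.read_camera(n);cv2.imwrite(f'pics/{f}.png',c['img'][:,:,::-1]);np.savez(f'pics/{f}.npz',**c);return c
def ray(c,p):
    d=c['R'].T@np.linalg.solve(c['camera_matrix'],[p[0],p[1],1]);return -c['R'].T@c['t'],d/np.linalg.norm(d)
def plane(c,p,z):
    o,d=ray(c,p);return o+d*(z-o[2])/d[2]
def tri(obs):
    A=np.zeros((3,3));b=np.zeros(3)
    for c,p in obs:
        o,d=ray(c,p);P=np.eye(3)-np.outer(d,d);A+=P;b+=P@o
    x=np.linalg.solve(A,b)
    return x,[np.linalg.norm((np.eye(3)-np.outer(ray(c,p)[1],ray(c,p)[1]))@(x-ray(c,p)[0]))*1e3 for c,p in obs]
def proj(c,X):
    v=c['camera_matrix']@(c['R']@np.asarray(X)+c['t']);return v[:2]/v[2]
def totool(dp,R): return np.round(R.T@np.asarray(dp)/0.2,4)
E
python3 - <<'E'
from h import *
np.set_printoptions(precision=4,suppress=True)
sc,si=load('pics/scene0.npz'),load('pics/side0.npz')
for p in [(267,217),(304.5,214.5),(260,191),(294.5,190)]: print('side corner',plane(si,p,.008))
for p in [(268.2,255),(317,268),(330,250)]: print('scene corner',plane(sc,p,.008))
print('knobtop',tri([(sc,(322.5,232.5)),(si,(291,159.5))]))
print('pivtop',tri([(sc,(324.5,232)),(si,(265.5,173))]))
print('gauge',[plane(sc,p,.0074) for p in [(209.5,231.5),(228,247.5)]],[plane(si,p,.0074) for p in [(323.5,237),(308.5,262)]])
E
```

```text
side corner [ 0.5466 -0.1894  0.008 ]
side corner [ 0.4774 -0.2025  0.008 ]
side corner [ 0.5661 -0.3041  0.008 ]
side corner [ 0.495  -0.3124  0.008 ]
scene corner [ 0.4722 -0.2164  0.008 ]
scene corner [ 0.4903 -0.3211  0.008 ]
scene corner [ 0.5661 -0.3079  0.008 ]
knobtop (array([ 0.5054, -0.3181,  0.0755]), [np.float64(2.9548573286034867), np.float64(2.954857328603431)])
pivtop (array([ 0.5548, -0.2977,  0.0515]), [np.float64(0.6772397544965428), np.float64(0.6772397544966087)])
gauge [array([ 0.4749, -0.0468,  0.0074]), array([ 0.4464, -0.1295,  0.0074])] [array([ 0.4474, -0.1214,  0.0074]), array([ 0.4757, -0.0429,  0.0074])]
```

Call:
arm_command --pt "0.2 -0.1 0 0 0 -0.035" --pt "0.4 -0.18 0 0 0 -0.07" --pt "0.6 -0.27 0.01 0 0 -0.105" --pt "0.8 -0.35 0.02 0 0 -0.14" --pt "0.93 -0.4 0.025 0 0 -0.17" --pt "0.93 -0.4 0.025 0 0 -0.17"

```text
time_s: 0.65
position: [0.3562, -0.3242, 0.2261]
eef_rot: [[0.565, 0.825, 0.001], [0.825, -0.565, 0.002], [0.002, -0.0, -1.0]]
force: [-0.5, -1.0, 0.1]
width: 0.0855
finger_force: 0.0
```

Run:
```python
from h import *
s=env.state();R=np.array(s['eef_rot']);print(s['time_s'],s['position'],R.round(3).tolist(),s['q'])
print(totool(np.array([.49,-.18,.20])-s['position'],R),np.degrees(np.arctan2(R[1,0],R[0,0])))
```

```text
0.65 [ 0.35618347 -0.32418672  0.22610001] [[0.565, 0.825, 0.001], [0.825, -0.565, 0.002], [0.002, -0.0, -1.0]] [-9.83061737e-01  2.21867575e-01  1.63084091e+00  1.47321463e-03
  1.28988936e+00 -3.82784936e-01]
[0.9727 0.1445 0.1321] 55.583212001258914
```

Call:
arm_command --pt "0.2 0.03 0.03 0 0 -0.035" --pt "0.4 0.06 0.06 0 0 -0.07" --pt "0.6 0.09 0.09 0 0 -0.105" --pt "0.8 0.12 0.12 0 0 -0.14" --pt "0.97 0.145 0.13 0 0 -0.16" --pt "0.97 0.145 0.13 0 0 -0.16" --pt "0.97 0.145 0.13 0 0 -0.16"

```text
time_s: 1.23
position: [0.4886, -0.1852, 0.1998]
eef_rot: [[0.106, 0.994, -0.001], [0.994, -0.106, 0.0], [0.0, -0.001, -1.0]]
force: [0.5, -0.1, -0.3]
width: 0.085
finger_force: 0.0
```

Run:
```python
from h import *
snap('wrist','w1')
```

```text
(no output)
```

View pics/w1.png

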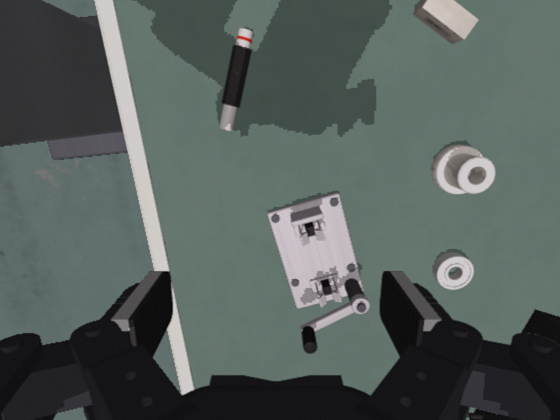

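Wrist view: gauge from the red-ringed end (246,30) to the bare end (228,128), holder plate corners at (268,213), (338,193), (361,290), (299,307), knob (309,340), pivot (361,303). The bystanders are well clear. Next: the plug lengths and the poses, combining views.

```bash
cat > m1.py <<'E'
from h import *
np.set_printoptions(precision=4,suppress=True)
w,si=load('pics/w1.npz'),load('pics/side0.npz')
im=w['img'].astype(int);hsv=cv2.cvtColor(w['img'],cv2.COLOR_RGB2HSV)
# gauge window
x0,y0=210,15;sub=im[15:140,210:265];mx=sub.max(2);sp=mx-sub.min(2)
blk=(mx<50)&(sp<14);wh=((mx>110)&(sp<40))|((sub[...,0]-sub[...,1])>60)
red=(sub[...,0]-sub[...,1])>60
pts=lambda m:np.argwhere(m)[:,::-1]+[x0,y0]
nb,lab,st,ce=cv2.connectedComponentsWithStats((blk|wh).astype(np.uint8));k=1+st[1:,4].argmax();g=lab==k
P=np.array([plane(w,p,.0074)[:2] for p in pts(g)]);c=P.mean(0);u=np.linalg.svd(P-c)[2][0];u*=np.sign(u[1])
t=lambda m:(np.array([plane(w,p,.0074)[:2] for p in pts(m)])-c)@u
tg=t(g);tb=t(g&blk);tr=t(red);q=lambda a:np.percentile(a,[1,99])*1e3
print('gauge c',c,'yaw',np.degrees(np.arctan2(-u[0],u[1])),'all',q(tg),'black',q(tb),'red',q(tr))
print('handle mid',c+u*np.mean(q(tb))/1e3,'gauge end mid',c+u*np.mean(q(tg))/1e3)
# plate corners
C=np.array([plane(w,p,.008)[:2] for p in [(268,213),(338,193),(361,290),(299,307)]]);print('corners',C,C.mean(0), np.linalg.norm(np.diff(C,axis=0),axis=1))
d=(C[0]+C[1]-C[2]-C[3]);print('yaw',np.degrees(np.arctan2(-d[0],d[1])))
# height checks by two views
print('knobtop',tri([(w,(308,346)),(si,(291,159.5))]),'pivtop',tri([(w,(361,305)),(si,(265.5,173))]))
print('gauge mid',tri([(w,(237.5,79)),(si,(316,249.5))]))
E
python3 m1.py
```

```text
gauge c [ 0.4639 -0.0845] yaw -17.9920335703307 all [-53.5491  53.3134] black [-21.5504  26.8523] red [33.2049 35.8638]
handle mid [ 0.4647 -0.082 ] gauge end mid [ 0.4639 -0.0846]
corners [[ 0.4784 -0.2108]
 [ 0.5485 -0.1979]
 [ 0.5667 -0.3055]
 [ 0.4997 -0.3188]] [ 0.5233 -0.2582] [0.0713 0.1091 0.0683]
yaw 10.391088107504858
knobtop (array([ 0.5037, -0.3201,  0.0723]), [np.float64(0.00248837072388403), np.float64(0.002488370723917383)]) pivtop (array([ 0.5556, -0.2959,  0.0519]), [np.float64(1.286315162346987), np.float64(1.2863151623470332)])
gauge mid (array([ 0.4634, -0.0839,  0.0051]), [np.float64(1.5295351111199358), np.float64(1.5295351111199642)])
```

The handle is offset toward the red end, so the red end is the short plug. Gauge: middle (0.4647,-0.082), yaw −18°. Holder: about (0.523,-0.258), yaw 10.4°. Keeper about 0.25 rad. Opening the keeper comes first.

Call:
arm_command --pt "-0.2 0.04 0.1 0 0 0.04" --pt "-0.4 0.08 0.2 0 0 0.08" --pt "-0.6 0.13 0.3 0 0 0.122" --pt "-0.66 0.146 0.4 0 0 0.122" --pt "-0.663 0.146 0.45 0 0 0.122" --pt "-0.663 0.146 0.45 0 0 0.122" --fingers 165 --force 60

```text
time_s: 1.78
position: [0.5006, -0.3224, 0.1075]
eef_rot: [[0.476, 0.88, -0.004], [0.88, -0.476, 0.004], [0.001, -0.005, -1.0]]
force: [-0.3, 0.2, -0.6]
width: 0.0306
finger_force: 0.0
```

Run:
```python
from h import *
s=env.state();R=np.array(s['eef_rot']);print(s['time_s'],s['position'],s['width'],np.degrees(np.arctan2(R[1,0],R[0,0])))
np.set_printoptions(precision=4,suppress=True)
c=snap('wrist','w2')
piv=np.array([.5556,-.2959])
print(proj(c,[.5037,-.320,.075]))
P0=np.array([*(.5037,-.320),.053]);print('desc',totool(P0-s['position'],R))
for k in np.arange(.25,1.76,.15):
    a=np.radians(190.4)+k;p=piv+.0565*np.array([np.cos(a),np.sin(a)]);print(round(k,2),p,totool(np.r_[p,.053]-P0,R))
```

```text
1.7833 [ 0.5006342  -0.32237     0.10749863] 0.030578393339165028 61.60554624113628
[277.7985 241.6715]
desc [0.0174 0.0092 0.2725]
0.25 [ 0.5043 -0.3195] [ 0.0034  0.0014 -0.    ]
0.4 [ 0.5084 -0.3269] [-0.0194  0.0371 -0.0002]
0.55 [ 0.5136 -0.3336] [-0.0366  0.0758 -0.0004]
0.7 [ 0.5197 -0.3395] [-0.0478  0.1166 -0.0007]
0.85 [ 0.5266 -0.3444] [-0.0528  0.1586 -0.0009]
1.0 [ 0.5342 -0.3482] [-0.0515  0.2009 -0.0011]
1.15 [ 0.5422 -0.3508] [-0.0439  0.2426 -0.0013]
1.3 [ 0.5506 -0.3522] [-0.0301  0.2826 -0.0015]
1.45 [ 0.559  -0.3523] [-0.0105  0.3201 -0.0016]
1.6 [ 0.5674 -0.3512] [ 0.0145  0.3543 -0.0018]
1.75 [ 0.5755 -0.3488] [ 0.0443  0.3844 -0.0019]
```

View pics/w2.png

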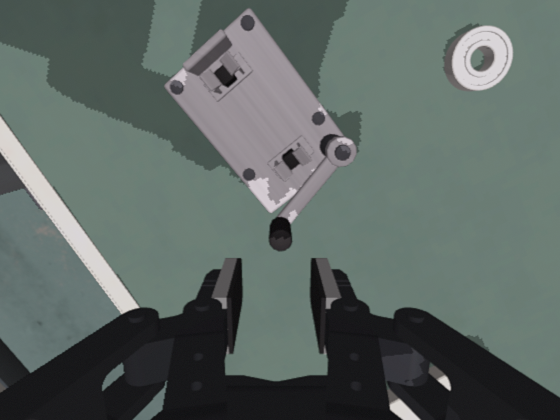

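Knob top at (280,240), within 3 px of the prediction and centred between the pads. Descend and swing.

Call:
arm_command --pt "0.017 0.009 0.14 0 0 0" --pt "0.017 0.009 0.27 0 0 0" --pt "0.017 0.009 0.272 0 0 0" --pt "0.017 0.009 0.272 0 0 0"

```text
time_s: 2.17
position: [0.5061, -0.3186, 0.057]
eef_rot: [[0.472, 0.882, -0.0], [0.882, -0.472, 0.0], [0.0, -0.0, -1.0]]
force: [0.2, -0.9, -0.7]
width: 0.0304
finger_force: 0.0
```

Call:
arm_command --pt "-0.019 0.037 0 0 0 0" --pt "-0.037 0.076 0 0 0 0" --pt "-0.048 0.117 0 0 0 0" --pt "-0.053 0.159 0 0 0 0" --pt "-0.0515 0.2 0 0 0 0" --pt "-0.044 0.243 0 0 0 0" --pt "-0.03 0.283 0 0 0 0" --pt "-0.01 0.32 0 0 0 0"

```text
time_s: 2.83
position: [0.5625, -0.3518, 0.0592]
eef_rot: [[0.472, 0.882, 0.002], [0.882, -0.472, -0.003], [-0.001, 0.003, -1.0]]
force: [-1.6, -0.2, 0.4]
width: 0.03
finger_force: 0.5
```

Call:
arm_command --pt "0.025 0.034 0 0 0 0" --pt "0.055 0.065 0 0 0 0" --pt "0.055 0.065 0 0 0 0" --pt "0.055 0.065 0 0 0 0"

```text
time_s: 3.17
position: [0.5788, -0.3474, 0.0574]
eef_rot: [[0.471, 0.882, 0.002], [0.882, -0.471, -0.001], [-0.0, 0.002, -1.0]]
force: [-0.4, 0.5, -0.1]
width: 0.0303
finger_force: 0.0
```

Run:
```python
from h import *
s=env.state();R=np.array(s['eef_rot']);print(s['time_s'],s['position'],s['width'],s['force'])
c=snap('wrist','w3')
```

```text
3.1667 [ 0.5788074  -0.34735482  0.05736578] 0.03025139151759555 [-0.40475255  0.47585622 -0.07971087]
```

View pics/w3.png

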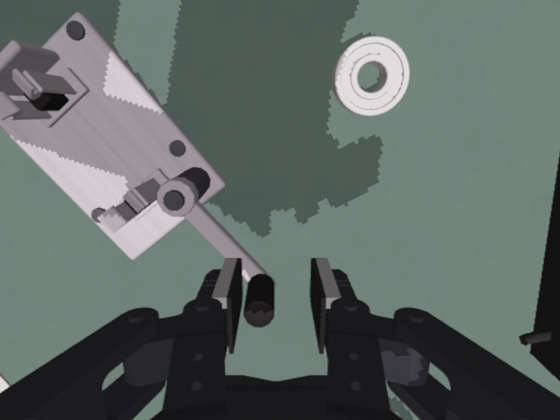

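Knob at (259,300) against the left pad; the arm points away from the holder, keeper about 1.6 rad open. Now lift and go over the gauge, opening the fingers.

Call:
arm_command --pt "0 -0.02 -0.18 0 0 0" --pt "0 -0.02 -0.35 0 0 0" --pt "0.15 -0.19 -0.35 0 0 -0.02" --pt "0.3 -0.38 -0.35 0 0 -0.04" --pt "0.45 -0.56 -0.35 0 0 -0.056" --pt "0.45 -0.56 -0.35 0 0 -0.056"

```text
time_s: 3.72
position: [0.5198, -0.2111, 0.1264]
eef_rot: [[0.306, 0.952, -0.001], [0.952, -0.306, 0.001], [0.001, -0.002, -1.0]]
force: [-0.1, 0.7, 0.7]
width: 0.0305
finger_force: 0.0
```

Run:
```python
from h import *
s=env.state();R=np.array(s['eef_rot']);print(s['time_s'],s['position'],np.degrees(np.arctan2(R[1,0],R[0,0])))
print(totool(np.array([.4647,-.082,.12])-s['position'],R))
snap('wrist','w4')
```

```text
3.7167 [ 0.51980772 -0.21110354  0.12641863] 72.16938754361774
[ 0.5301 -0.4599  0.0334]
```

Call:
arm_command --pt "0.15 -0.13 0.01 0 0 0" --pt "0.3 -0.26 0.02 0 0 0" --pt "0.45 -0.39 0.03 0 0 0" --pt "0.53 -0.46 0.03 0 0 0" --pt "0.53 -0.46 0.03 0 0 0" --pt "0.53 -0.46 0.03 0 0 0" --fingers 135

```text
time_s: 4.27
position: [0.4674, -0.0857, 0.1206]
eef_rot: [[0.309, 0.951, 0.001], [0.951, -0.309, -0.001], [-0.0, 0.001, -1.0]]
force: [0.1, -1.4, 0.2]
width: 0.0404
finger_force: 0.0
```

Run:
```python
from h import *
s=env.state();R=np.array(s['eef_rot']);print(s['time_s'],s['position'],s['width'],np.degrees(np.arctan2(R[1,0],R[0,0])))
c=snap('wrist','w5')
print([proj(c,[.4647+t*.309,-.082+t*.951,.0074]) for t in (-.047,-.025,0,.025,.039)])
```

```text
4.2667 [ 0.4674304  -0.08565185  0.12059759] 0.040408639691305516 71.97641249096284
[array([270.19768456, 262.13706718]), array([270.05927989, 235.88683464]), array([269.89425151, 204.58706977]), array([269.7203389 , 171.60229566]), array([269.6187957 , 152.34331662])]
```

View pics/w5.png

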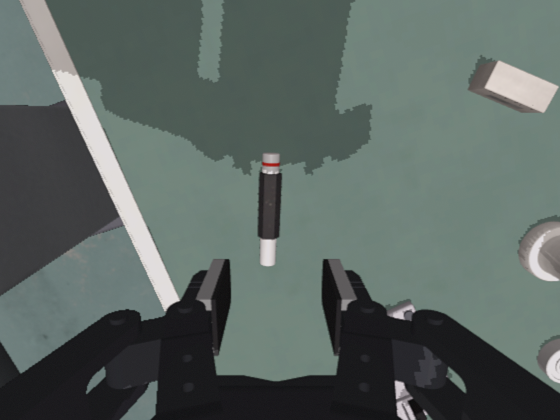

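Gauge axis from (271,153) to (268,265), handle middle (270,205), as predicted; yaw about 2° more. Descend to just above it, then correct.

Call:
arm_command --pt "0 0 0.2 0 0 0.01" --pt "0 0 0.37 0 0 0.01" --pt "0 0 0.4 0 0 0.01" --pt "0 0 0.4 0 0 0.01"

```text
time_s: 4.65
position: [0.4668, -0.0865, 0.0387]
eef_rot: [[0.341, 0.94, -0.003], [0.94, -0.341, 0.002], [0.0, -0.004, -1.0]]
force: [-0.2, -0.2, 1.3]
width: 0.0401
finger_force: 0.0
```

Run:
```python
from h import *
s=env.state();R=np.array(s['eef_rot']);print(s['time_s'],s['position'],np.degrees(np.arctan2(R[1,0],R[0,0])))
print(totool(np.array([.4647,-.082,.004])-s['position'],R))
c=load('pics/w5.npz')
print([plane(c,p,.0074) for p in [(271.5,153),(267.5,266),(270.5,171),(268.5,239)]])
```

```text
4.65 [ 0.46683361 -0.08645513  0.03869394] 70.05503367774013
[ 0.0173 -0.017   0.1735]
[array([ 0.47789604, -0.04577846,  0.0074    ]), array([ 0.44710197, -0.1291872 ,  0.0074    ]), array([ 0.47310794, -0.05798014,  0.0074    ]), array([ 0.45502361, -0.10782959,  0.0074    ])]
```

Call:
arm_command --pt "0.015 -0.017 0.1 0 0 0.002" --pt "0.015 -0.017 0.17 0 0 0.002" --pt "0.015 -0.017 0.17 0 0 0.002" --pt "0.015 -0.017 0.17 0 0 0.002"

```text
time_s: 4.98
position: [0.4662, -0.0827, 0.0073]
eef_rot: [[0.346, 0.938, 0.002], [0.938, -0.346, -0.001], [-0.0, 0.002, -1.0]]
force: [-0.7, 0.3, -0.0]
width: 0.0399
finger_force: 0.0
```

Call:
arm_command --pt "0 0 0 0 0 0" --pt "0 0 0 0 0 0" --pt "0 0 0 0 0 0" --pt "0 0 0 0 0 0" --pt "0 0 0 0 0 0" --pt "0 0 0 0 0 0" --fingers 255 --force 80

```text
time_s: 5.48
position: [0.4663, -0.0825, 0.0076]
eef_rot: [[0.346, 0.938, 0.003], [0.938, -0.346, -0.001], [-0.0, 0.003, -1.0]]
force: [-0.9, 0.0, 12.5]
width: 0.0115
finger_force: 76.4
```

Width 11.5 mm with an upward force: the grip is too high on the round. Reopen, go 5 mm lower and regrip.

Call:
arm_command --pt "0 0 0 0 0 0" --pt "0 0 0 0 0 0" --pt "0 0 0 0 0 0" --pt "0 0 0.015 0 0 0" --pt "0 0 0.025 0 0 0" --pt "0 0 0.025 0 0 0" --pt "0 0 0.025 0 0 0" --fingers 135

```text
time_s: 6.07
position: [0.4651, -0.0819, 0.0007]
eef_rot: [[0.346, 0.938, -0.001], [0.938, -0.346, 0.0], [0.0, -0.001, -1.0]]
force: [0.2, -0.7, -0.2]
width: 0.0403
finger_force: 0.0
```

Call:
arm_command --pt "0 0 0 0 0 0" --pt "0 0 0 0 0 0" --pt "0 0 0 0 0 0" --pt "0 0 0 0 0 0" --pt "0 0 0 0 0 0" --pt "0 0 0 0 0 0" --fingers 255 --force 80

```text
time_s: 6.57
position: [0.4653, -0.0819, 0.0012]
eef_rot: [[0.346, 0.938, 0.0], [0.938, -0.346, -0.0], [-0.0, 0.0, -1.0]]
force: [-1.9, 1.0, 5.4]
width: 0.0125
finger_force: 78.2
```

Call:
arm_command --pt "0 0 -0.1 0 0 0" --pt "0 0 -0.25 0 0 0" --pt "0 0 -0.4 0 0 0" --pt "0 0 -0.4 0 0 0" --pt "0 0 -0.4 0 0 0"

```text
time_s: 6.98
position: [0.4658, -0.0821, 0.0818]
eef_rot: [[0.346, 0.938, 0.003], [0.938, -0.346, -0.001], [-0.0, 0.003, -1.0]]
force: [0.7, -0.1, -1.0]
width: 0.0128
finger_force: 78.7
```

Run:
```python
from h import *
a=snap('scene','s6');b=snap('side','d6');c=snap('wrist','w6');s=env.state();p=np.array(s['position']);print(p,s['width'])
def crop(c,X,h,w,f):
    u,v=proj(c,X).astype(int);i=c['img'][max(v-h,0):v+h,max(u-w,0):u+w];return cv2.resize(i,(2*w*f,2*h*f),interpolation=2)
A=crop(a,p,40,40,5);B=crop(b,p,40,40,5);W=cv2.resize(c['img'][120:345,90:490],(400,225))
o=np.zeros((600,800,3),np.uint8);o[:400,:400]=A;o[:400,400:]=B
cv2.imwrite('pics/z6.png',o[:400,:,::-1]);print(proj(a,p),proj(b,p))
```

```text
[ 0.46454665 -0.08164288  0.07968915] 0.012804178135884747
[215.75069561 207.86684854] [316.54921499 209.33983065]
```

View pics/z6.png

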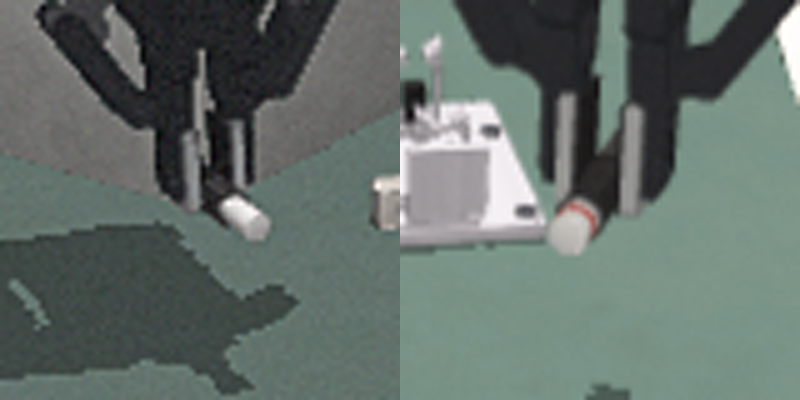

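The gauge is held: long plug end at scene pixel about (226.5,212), red-ringed short end at side pixel about (310,216). Checking tilt and offset by intersecting those rays with the gauge's vertical plane.

Run:
```python
from h import *
np.set_printoptions(precision=4,suppress=True)
a,b,w=load('pics/s6.npz'),load('pics/d6.npz'),load('pics/w6.npz')
s=env.state();R=np.array(s['eef_rot']);p=np.array(s['position'])
def vp(c,px):
    o,d=ray(c,px);n=R[:,1];X=o+d*((p-o)@n)/(d@n);return R.T@(X-p)*1e3
im=lambda c:c['img'].astype(int)
def endmask(c,x0,x1,y0,y1):
    s=im(c)[y0:y1,x0:x1];m=(s.max(2)>110)&(s.max(2)-s.min(2)<35)&(s.min(2)>105);n,l,st,ce=cv2.connectedComponentsWithStats(m.astype(np.uint8));print([(st[i].tolist(),(ce[i]+[x0,y0]).round(1)) for i in range(1,n) if st[i,4]>15])
endmask(a,212,240,200,222);endmask(b,300,322,206,226)
print('long end',vp(a,(227,212.5)),'short end',vp(b,(310,216.8)))
i=im(w);m=((i.max(2)<60))
s6=w['img'][100:300,200:350];cv2.imwrite('pics/z7.png',cv2.resize(s6,(600,800//1))[:600,:,::-1])
for z in(.0,):
  for t in (-.047,-.025,.025,.039): print(t,proj(w,p+R[:,0]*t+R[:,2]*-.006))
```

```text
[([0, 0, 3, 9, 21], array([213.3, 203.6])), ([7, 6, 10, 9, 59], array([223.7, 210.1]))]
[([0, 0, 22, 20, 347], array([309.9, 217. ]))]
long end [-52.9951  -0.      -9.82  ] short end [33.361  -0.     -2.9349]
-0.047 [274.2983 372.0899]
-0.025 [274.241  331.1892]
0.025 [274.0926 225.3541]
0.039 [274.0458 191.9697]
```

View pics/w6.png

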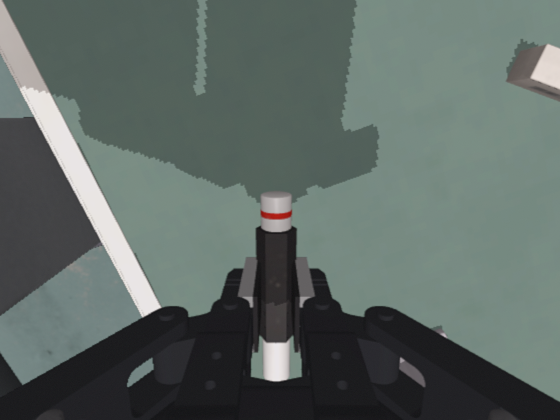

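Run:
```python
from h import *
np.set_printoptions(precision=4,suppress=True)
a,b,w=load('pics/s6.npz'),load('pics/d6.npz'),load('pics/w6.npz')
s=env.state();R=np.array(s['eef_rot']);p=np.array(s['position']);print(p)
# side view enlargement segmentation of short plug
sub=b['img'][204:224,298:328].astype(int);print((sub[...,0]-sub[...,1]).clip(-99,99)[:, ::2]);
for f,c in(('s6',a),('d6',b)):
  for t in(-47,39):
    for h in(0,6,12): print(f,t,h,proj(c,p+R[:,0]*t/1e3-R[:,2]*h/1e3))
for q in [(310,216.5),(309,217.5),(311,217)]: X,e=tri([(w,(276,196)),(b,q)]);print(R.T@(X-p)*1e3,e)
for q in [(226.5,212),(227,212.5)]: X,e=tri([(w,(276,376)),(a,q)]);print('long',R.T@(X-p)*1e3,e)
```

```text
[ 0.4645 -0.0816  0.0797]
[[  4   5 -25 -14  -1   0   0   0   2   1   1   1  -1   0   0]
 [  4   4 -21 -20 -13   0   2   1   1   1   2   0   1  -1   0]
 [  5   5 -13 -27 -23   0   0   2   2   2   1   1   0   0   0]
 [  4   3  -1 -25 -21   1   2   2   1   2   1   1   0  -1   0]
 [  4   4   5 -25 -22   1   0   3  -1   0   1   1   0  -1  -2]
 [  4   5   4 -23 -25   0  25  12   1   2   0   0   0  -1 -14]
 [  5   1   2 -16 -24  27  66  48   4   2   0   0   1  -4 -24]
 [  5   1   0  -7 -25  45  23  58  21   2  -7  -4  -1 -16 -26]
 [  4   4   5  -2 -18   5   3   2  66   1 -19 -21 -13 -24 -26]
 [  5   5   5   6   0   2   4   3  63  -1 -23 -24 -24 -25 -24]
 [  5   6   5   6   1   3   3   3  48  -9 -25 -24 -24 -24 -24]
 [  4   4   6   3   2   2   3   3  38 -19 -25 -24 -24 -24 -25]
 [  3   2   3  -2   1   2   3   3   6 -25 -26 -24 -24 -25 -26]
 [-16 -20 -20 -20  -3   2   3   4 -20 -24 -26 -25 -24 -24 -26]
 [-27 -27 -27 -27 -16   2   2   1 -25 -25 -25 -25 -24 -27 -27]
 [-27 -28 -28 -27 -25  -5  -2 -15 -25 -25 -25 -24 -27 -27 -24]
 [-26 -27 -27 -28 -26 -25 -24 -24 -25 -23 -25 -25 -27 -27 -25]
 [-
[... 303 characters left out ...]
s6 39 6 [207.8491 199.269 ]
s6 39 12 [207.6887 196.7571]
d6 -47 0 [325.0649 197.5177]
d6 -47 6 [325.253 194.207]
d6 -47 12 [325.4423 190.8741]
d6 39 0 [308.7545 220.1611]
d6 39 6 [308.9022 216.5908]
d6 39 12 [309.051  212.9942]
[36.8177 -0.0789 -5.0776] [np.float64(0.9133336775626483), np.float64(0.9133336775626267)]
[36.6425  0.655  -3.1994] [np.float64(0.1373012220640684), np.float64(0.13730122206408432)]
[36.3449 -0.764  -4.1171] [np.float64(1.6406525385756257), np.float64(1.6406525385756958)]
long [-47.4316   1.193   -8.3068] [np.float64(0.44063624295432396), np.float64(0.4406362429542275)]
long [-48.4012   1.4709  -7.3801] [np.float64(0.7439653888442127), np.float64(0.7439653888442279)]
```

The gauge sits level within noise, about 1.7 mm toward −x of the tool and 6 mm above the TCP. Refine the holder pose from the closer pictures, then move over it.

Call:
arm_command --pt "-0.1 0.08 -0.1 0 0 -0.035" --pt "-0.25 0.2 -0.1 0 0 -0.07" --pt "-0.4 0.32 -0.1 0 0 -0.105" --pt "-0.55 0.44 -0.1 0 0 -0.14" --pt "-0.72 0.574 -0.1 0 0 -0.17" --pt "-0.72 0.574 -0.1 0 0 -0.17" --pt "-0.72 0.574 -0.1 0 0 -0.17"

```text
time_s: 7.72
position: [0.5226, -0.2581, 0.0989]
eef_rot: [[-0.177, 0.984, -0.002], [0.984, 0.177, 0.002], [0.002, -0.002, -1.0]]
force: [-0.0, 1.2, -1.1]
width: 0.0128
finger_force: 78.7
```

Run:
```python
from h import *
np.set_printoptions(precision=4,suppress=True)
w2=load('pics/w2.npz')
C=np.array([plane(w2,p,.008)[:2] for p in [(166,87),(248,9),(355,138),(271,212)]]);print(C,C.mean(0))
d=(C[0]+C[1]-C[2]-C[3]);print('yaw',np.degrees(np.arctan2(-d[0],d[1])))
S=np.array([plane(w2,p,.008)[:2] for p in [(176,88),(248,22),(319,118),(249,174)]]);print(S.mean(0));d=(S[0]+S[1]-S[2]-S[3]);print('yaw screws',np.degrees(np.arctan2(-d[0],d[1])))
s=env.state();R=np.array(s['eef_rot']);print(s['time_s'],s['position'],s['width'],np.degrees(np.arctan2(R[1,0],R[0,0])))
c=snap('wrist','w7')
X=np.array([-np.sin(np.radians(10.4)),np.cos(np.radians(10.4))]);x=np.array([X[1],-X[0]]);H=np.array([.5228,-.258])
for n,a,b,z in [('stopL',-15,50,38),('stopR',15,50,38),('clipL',-9,37.5,47),('clipR',9,37.5,47),('cornL',-37,56,8),('cornR',37,56,8)]: print(n,proj(c,np.r_[H+x*a/1e3+X*b/1e3,z/1e3]))
```

```text
[[ 0.4785 -0.2132]
 [ 0.5479 -0.1993]
 [ 0.5731 -0.3013]
 [ 0.4982 -0.3199]] [ 0.5244 -0.2584]
yaw 12.119242744478562
[ 0.5209 -0.2472]
yaw screws 10.638132526456811
7.7167 [ 0.5226 -0.2581  0.0989] 0.012828833294738034 100.20441461521204
stopL [249.6254 147.4213]
stopR [302.0095 147.2465]
clipL [259.7329 171.611 ]
clipR [292.0001 171.5086]
cornL [218.9666 133.8202]
cornR [332.7864 133.43  ]
```

View pics/w7.png

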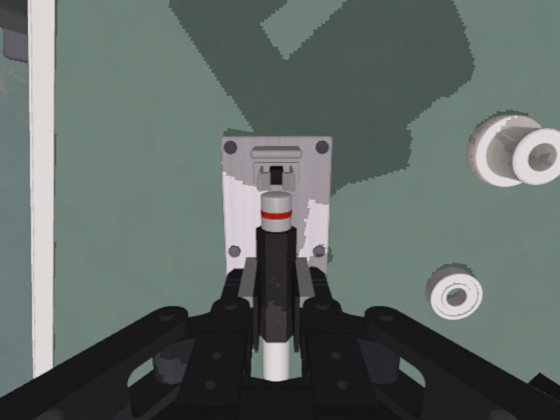

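Wrist view: gauge axis at column 276.5, in line with the clip (276.5) and stop (251–302), plate edges symmetric, so x and yaw agree. The y fit needs ±2.5 mm, so I'll measure the edges numerically.

Run:
```python
from h import *
np.set_printoptions(precision=2,suppress=True,linewidth=160)
c=load('pics/w7.npz');i=c['img'].astype(int)
print('plate sat col240',[(r,int(np.ptp(i[r,240:248].mean(0)))) for r in range(130,142)])
g=i.mean(2)
print('stop 262-292',[(r,int(g[r,262:266].mean()),int(g[r,286:292].mean())) for r in range(142,166)])
print('gauge',[(r,int(g[r,273:280].mean())) for r in list(range(186,200))+list(range(205,234))+list(range(336,348))+list(range(374,384))])
p=np.array([.5226,-.2581,.0989]);R=np.array(env.state()['eef_rot']);print(env.state()['position'])
row=lambda t,h:proj(c,p+R[:,0]*t/1e3-R[:,2]*h/1e3)[1]
for t in(34,36,38,40): print('end bottom',t,row(t,-.2), 'end top',row(t,12.2))
for t in(21,23,25): print('handle front top',t,row(t,14),row(t,12.5))
for t in(-23,-25,-27,-29): print('handle back top',t,row(t,14),row(t,12.5))
Y=np.array([-np.sin(np.radians(10.4)),np.cos(np.radians(10.4))]);x=np.array([Y[1],-Y[0]]);H=np.array([.5228,-.258])
hr=lambda y,z:proj(c,np.r_[H+Y*y/1e3,z/1e3])[1]
print('plate56',hr(56,8),hr(56,0),'stop back/front',hr(50,38),hr(45,38),'clip',hr(37.5,47),hr(27.5,47), 'px/mm',hr(49,38)-hr(50,38))
```

```text
plate sat col240 [(130, 18), (131, 15), (132, 14), (133, 13), (134, 13), (135, 7), (136, 6), (137, 7), (138, 7), (139, 8), (140, 7), (141, 7)]
stop 262-292 [(142, 154, 155), (143, 154, 156), (144, 155, 156), (145, 146, 148), (146, 98, 97), (147, 91, 90), (148, 93, 91), (149, 95, 94), (150, 113, 113), (151, 144, 143), (152, 154, 154), (153, 158, 158), (154, 154, 153), (155, 150, 149), (156, 144, 143), (157, 132, 129), (158, 129, 126), (159, 153, 154), (160, 154, 156), (161, 145, 146), (162, 113, 113), (163, 145, 147), (164, 154, 154), (165, 151, 149)]
gauge [(186, 153), (187, 153), (188, 152), (189, 152), (190, 146), (191, 111), (192, 101), (193, 106), (194, 111), (195, 116), (196, 120), (197, 137), (198, 169), (199, 179), (205, 176), (206, 176), (207, 175), (208, 175), (209, 174), (210, 174), (211, 173), (212, 166), (213, 114), (214, 74), (215, 69), (216, 69), (217, 67), (218, 73), (219, 118), (220, 169), (221, 169), (222, 168), (223, 167), (224, 167), (225, 166), (226, 165), (227, 165), (228, 164), (229, 164), (230, 164), (231, 152), (232, 56), (233, 24), (336, 56), (337, 57), (338,
[... 350 characters left out ...]
02.6245832279299
end bottom 38 190.5529531655263 end top 197.54659765295963
end bottom 40 185.8256407572714 end top 192.42635655678185
handle front top 21 241.02364998229402 239.6793099204586
handle front top 23 236.19254977959767 234.89329186296968
handle front top 25 231.32196882401598 230.06857193685272
handle back top -23 338.211291910505 336.04623812719177
handle back top -25 342.252222199979 340.05660419374635
handle back top -27 346.26330059530716 344.0376254912632
handle back top -29 350.2448566701474 347.9896229292742
plate56 133.62520064262253 132.94760406077367 stop back/front 147.33395694787782 156.11907423407482 clip 171.55981331107625 189.13381951340358 px/mm 1.7666305147331514
```

Call:
arm_command --pt "0 0 0.1 0 0 0" --pt "0 0 0.2 0 0 0" --pt "0 0 0.22 0 0 0" --pt "0 0 0.22 0 0 0"

```text
time_s: 8.1
position: [0.5223, -0.2551, 0.0555]
eef_rot: [[-0.18, 0.984, -0.003], [0.984, 0.18, 0.002], [0.003, -0.003, -1.0]]
force: [0.4, -0.3, 0.2]
width: 0.013
finger_force: 78.7
```

Run:
```python
from h import *
s=env.state();R=np.array(s['eef_rot']);print(s['time_s'],s['position'],s['force'],np.degrees(np.arctan2(R[1,0],R[0,0])))
print(totool(np.array([.5229,-.2586,.034])-s['position'],R))
c=snap('wrist','w8');g=c['img'].astype(int).mean(2)
print('stop',[(r,int(g[r,255:262].mean()),int(g[r,292:298].mean())) for r in range(130,175)])
print('gauge cols',[(k,int(g[200:206,k].mean())) for k in range(255,300,1)])
p=np.array(s['position'])
Y=np.array([-np.sin(np.radians(10.4)),np.cos(np.radians(10.4))]);H=np.array([.5228,-.258])
hr=lambda y,z:proj(c,np.r_[H+Y*y/1e3,z/1e3])
print(hr(50,8),hr(50,38),hr(45,38),hr(49,38))
```

```text
8.1 [ 0.52229801 -0.2550791   0.05549804] [ 0.43725374 -0.28088269  0.19986052] 100.3919634301938
[-1.820e-02  1.000e-04  1.074e-01]
stop [(130, 88, 86), (131, 88, 86), (132, 88, 87), (133, 88, 86), (134, 88, 86), (135, 88, 87), (136, 87, 87), (137, 88, 87), (138, 87, 87), (139, 87, 87), (140, 87, 87), (141, 86, 87), (142, 86, 87), (143, 86, 87), (144, 86, 87), (145, 86, 86), (146, 95, 95), (147, 123, 122), (148, 147, 145), (149, 153, 152), (150, 158, 158), (151, 162, 162), (152, 162, 162), (153, 162, 161), (154, 162, 161), (155, 162, 161), (156, 162, 161), (157, 162, 162), (158, 155, 155), (159, 115, 114), (160, 97, 96), (161, 97, 97), (162, 98, 97), (163, 99, 97), (164, 99, 97), (165, 99, 97), (166, 111, 109), (167, 142, 140), (168, 154, 152), (169, 162, 161), (170, 165, 165), (171, 162, 162), (172, 159, 158), (173, 156, 156), (174, 151, 151)]
gauge cols [(255, 150), (256, 143), (257, 141), (258, 140), (259, 139), (260, 131), (261, 130), (262, 138), (263, 147), (264, 153), (265, 157), (266, 161), (267, 164), (268, 166), (269, 168), (270, 171), (271, 173), (272, 175), (273, 179), (274, 184), (275, 189), (276, 191), (277, 188), (278, 184), (279, 181), (280, 178), (281, 176), (282, 174), (283, 171), (284, 168), (285, 166), (286, 162), (287, 158), (288, 153), (289, 146), (290, 135), (291, 128), (292, 134), (293, 138), (294, 139), (295, 140), (296, 143), (297, 142), (298, 139), (299, 147)]
[275.72416428 155.54618168] [275.5528469  163.16949492] [275.55667639 174.0392771 ] [275.55361803 165.35830988]
```

Stop edge confirms holder y is 1.5 mm lower than first estimated; shift −3.6 mm along the gauge, down to just above the lips.

Call:
arm_command --pt "-0.018 0 0 0 0 0" --pt "-0.018 0 0.02 0 0 0" --pt "-0.018 0 0.03 0 0 0" --pt "-0.018 0 0.03 0 0 0" --pt "-0.018 0 0.03 0 0 0"

```text
time_s: 8.57
position: [0.5238, -0.2603, 0.051]
eef_rot: [[-0.18, 0.984, 0.0], [0.984, 0.18, 0.0], [0.0, 0.0, -1.0]]
force: [-0.1, -0.9, -1.3]
width: 0.0129
finger_force: 78.7
```

Run:
```python
from h import *
for k in range(2):
    c=snap('wrist','w9');s=env.state();R=np.array(s['eef_rot'])
    print(s['time_s'],s['position'],s['force'],np.degrees(np.arctan2(R[1,0],R[0,0])),totool(np.array([.5229,-.2587,.034])-s['position'],R))
g=c['img'].astype(int).mean(2)
print('stop',[(r,int(g[r,255:262].mean()),int(g[r,292:298].mean())) for r in range(160,185)])
print('stop cols',[(k,int(g[178:182,k].mean())) for k in list(range(238,256))+list(range(298,316))])
print('gauge end',[(r,int(g[r,273:280].mean())) for r in range(186,200)])
Y=np.array([-np.sin(np.radians(10.4)),np.cos(np.radians(10.4))]);x=np.array([Y[1],-Y[0]]);H=np.array([.5228,-.258])-.0015*Y
print([proj(c,np.r_[H+Y*.05+x*a,.038]) for a in(-.015,0,.015)])
```

```text
8.6167 [ 0.52382066 -0.26029695  0.05105186] [ 0.00507153  0.89749232 -0.35043451] 100.35469811381301 [ 0.0087 -0.0031  0.0853]
8.6667 [ 0.52383528 -0.26027793  0.05104568] [ 0.45208418  0.46359042 -0.37582512] 100.35691457382897 [ 0.0086 -0.0032  0.0852]
stop [(160, 162, 163), (161, 160, 159), (162, 157, 157), (163, 154, 153), (164, 146, 146), (165, 134, 133), (166, 133, 133), (167, 159, 160), (168, 155, 156), (169, 128, 128), (170, 128, 128), (171, 153, 154), (172, 160, 162), (173, 159, 160), (174, 147, 148), (175, 133, 131), (176, 126, 128), (177, 124, 123), (178, 125, 120), (179, 124, 117), (180, 124, 115), (181, 123, 110), (182, 122, 104), (183, 116, 105), (184, 101, 120)]
stop cols [(238, 162), (239, 162), (240, 162), (241, 162), (242, 161), (243, 160), (244, 159), (245, 158), (246, 150), (247, 153), (248, 157), (249, 157), (250, 157), (251, 157), (252, 148), (253, 124), (254, 103), (255, 96), (298, 158), (299, 158), (300, 158), (301, 158), (302, 150), (303, 155), (304, 162), (305, 163), (306, 164), (307, 164), (308, 162), (309, 161), (310, 162), (311, 163), (312, 162), (313, 161), (314, 161), (315, 161)]
gauge end [(186, 33), (187, 33), (188, 33), (189, 32), (190, 51), (191, 90), (192, 108), (193, 113), (194, 118), (195, 122), (196, 127), (197, 144), (198, 177), (199, 187)]
[array([240.06969772, 155.70598171]), array([274.10391725, 155.67652208]), array([308.13681968, 155.64706359])]
```

Call:
arm_command --pt "0.008 -0.003 0 0 0 0" --pt "0.008 -0.003 0.01 0 0 0" --pt "0.008 -0.003 0.01 0 0 0" --pt "0.008 -0.003 0.01 0 0 0" --pt "0.008 -0.003 0.01 0 0 0"

```text
time_s: 9.08
position: [0.5229, -0.2588, 0.0489]
eef_rot: [[-0.18, 0.984, -0.0], [0.984, 0.18, 0.0], [0.0, -0.0, -1.0]]
force: [-0.1, 0.2, 0.1]
width: 0.0128
finger_force: 78.7
```

Run:
```python
from h import *
c=snap('wrist','w10');s=env.state();R=np.array(s['eef_rot'])
print(s['time_s'],s['position'],s['force'],totool(np.array([.5229,-.2587,.034])-s['position'],R))
g=c['img'].astype(int).mean(2)
print('stop',[(r,int(g[r,255:262].mean()),int(g[r,292:298].mean())) for r in range(140,172)])
Y=np.array([-np.sin(np.radians(10.4)),np.cos(np.radians(10.4))]);x=np.array([Y[1],-Y[0]]);H=np.array([.5228,-.258])-.0015*Y
print([proj(c,np.r_[H+Y*.05+x*a,.038]) for a in(-.015,0,.015)],proj(c,np.r_[H+Y*.045,.038]))
```

```text
9.1333 [ 0.52293021 -0.25884479  0.04890902] [-0.31985884  0.74547948 -1.11637199] [ 0.0007 -0.      0.0745]
stop [(140, 104, 105), (141, 134, 133), (142, 151, 151), (143, 155, 155), (144, 160, 159), (145, 162, 162), (146, 162, 162), (147, 162, 162), (148, 162, 162), (149, 162, 162), (150, 162, 162), (151, 162, 162), (152, 155, 155), (153, 115, 115), (154, 98, 97), (155, 98, 97), (156, 99, 97), (157, 99, 98), (158, 99, 98), (159, 103, 102), (160, 125, 124), (161, 150, 148), (162, 157, 156), (163, 163, 163), (164, 164, 164), (165, 161, 161), (166, 158, 158), (167, 156, 155), (168, 151, 151), (169, 140, 140), (170, 136, 135), (171, 145, 145)]
[array([241.12351723, 160.00895363]), array([275.51795167, 159.98130319]), array([309.91173918, 159.95365326])] [275.52968885 171.37667964]
```

Stop edge matches to 0.2 px and the pose is on target. Press down in stages.

Call:
arm_command --pt "0 0 0.02 0 0 0" --pt "0 0 0.04 0 0 0" --pt "0 0 0.055 0 0 0" --pt "0 0 0.07 0 0 0" --pt "0 0 0.08 0 0 0" --pt "0 0 0.09 0 0 0" --pt "0 0 0.09 0 0 0"

```text
time_s: 9.72
position: [0.5224, -0.2583, 0.0297]
eef_rot: [[-0.18, 0.984, -0.001], [0.984, 0.18, 0.001], [0.002, -0.001, -1.0]]
force: [1.2, -0.3, -6.4]
width: 0.0127
finger_force: 78.2
```

Call:
arm_command --pt "0 0 0.008 0 0 0" --pt "0 0 0.012 0 0 0" --pt "0 0 0.012 0 0 0" --pt "0 0 0.012 0 0 0"

```text
time_s: 10.05
position: [0.5228, -0.2588, 0.0284]
eef_rot: [[-0.18, 0.984, -0.0], [0.984, 0.18, 0.0], [0.0, -0.0, -1.0]]
force: [-0.5, -0.0, -4.6]
width: 0.013
finger_force: 78.4
```

Call:
arm_command --pt "0 0 0.008 0 0 0" --pt "0 0 0.012 0 0 0" --pt "0 0 0.012 0 0 0" --pt "0 0 0.012 0 0 0"

```text
time_s: 10.38
position: [0.523, -0.2589, 0.0277]
eef_rot: [[-0.18, 0.984, 0.0], [0.984, 0.18, -0.001], [-0.001, 0.0, -1.0]]
force: [-5.8, 2.7, 11.1]
width: 0.0129
finger_force: 80.0
```

Call:
arm_command --pt "0 0 0.006 0 0 0" --pt "0 0 0.01 0 0 0" --pt "0 0 0.01 0 0 0" --pt "0 0 0.01 0 0 0"

```text
time_s: 10.72
position: [0.5231, -0.259, 0.0274]
eef_rot: [[-0.18, 0.984, 0.001], [0.984, 0.18, -0.001], [-0.001, 0.0, -1.0]]
force: [-11.2, 7.8, 27.6]
width: 0.0122
finger_force: 81.7
```

Hard stop at 27 N: seated. Ease off, open, rise.

Call:
arm_command --pt "0 0 -0.008 0 0 0" --pt "0 0 -0.012 0 0 0" --pt "0 0 -0.012 0 0 0"

```text
time_s: 10.97
position: [0.5231, -0.2589, 0.0277]
eef_rot: [[-0.18, 0.984, 0.001], [0.984, 0.18, -0.001], [-0.001, 0.0, -1.0]]
force: [-4.8, 3.1, 10.3]
width: 0.0132
finger_force: 79.9
```

Call:
arm_command --pt "0 0 0 0 0 0" --pt "0 0 0 0 0 0" --pt "0 0 0 0 0 0" --pt "0 0 0 0 0 0" --pt "0 0 -0.15 0 0 0" --pt "0 0 -0.33 0 0 0" --pt "0 0 -0.33 0 0 0" --pt "0 0 -0.33 0 0 0" --fingers 135

```text
time_s: 11.63
position: [0.5237, -0.2594, 0.0942]
eef_rot: [[-0.18, 0.984, 0.003], [0.984, 0.18, -0.002], [-0.003, 0.003, -1.0]]
force: [-0.0, -0.3, 0.1]
width: 0.0401
finger_force: 0.0
```

Run:
```python
from h import *
np.set_printoptions(precision=4,suppress=True)
c=snap('wrist','w11');d=snap('side','d11');s=env.state();R=np.array(s['eef_rot']);p=np.array(s['position'])
print(s['time_s'],p,s['width'],s['force'],np.degrees(np.arctan2(R[1,0],R[0,0])))
g=c['img'].astype(int);Y=np.array([-np.sin(np.radians(10.4)),np.cos(np.radians(10.4))]);x=np.array([Y[1],-Y[0]]);H=np.array([.5228,-.258])-.0015*Y
f=lambda c,a,y,z:proj(c,np.r_[H+x*a/1e3+Y*y/1e3,z/1e3])
print('wrist pred end top',f(c,0,39,40.2),'handle front',f(c,0,25,42),'handle back',f(c,0,-25,42),'long end',f(c,0,-47,40),'stop',f(c,0,50,38))
red=(g[...,0]-g[...,1])>60;q=np.argwhere(red[100:400,200:360])[:,::-1]+[200,100];print('red',len(q),q.mean(0) if len(q) else '')
u=int(round(f(c,0,0,42)[0]));m=g.mean(2)[:,u-3:u+4].mean(1).astype(int);print('col',u,list(enumerate(m))[140:330:1])
rd=d['img'].astype(int);r2=np.argwhere((rd[...,0]-rd[...,1]>50)[150:230,240:330])[:,::-1]+[240,150];print('side red',len(r2),r2.mean(0) if len(r2) else '', f(d,0,31,34),f(d,0,31,40))
k=rd.max(2)<45;n,l,st,ce=cv2.connectedComponentsWithStats(k[140:225,240:330].astype(np.uint8));print([(st[i].tolist(),(ce[i]+[240,140]).round(1)) for i in range(1,n) if st[i,4]>12])
piv=np.array([.5556,-.2959])
for kk in(1.4,1.5,1.6,1.7,1.8): a=np.radians(190.4)+kk;print(kk,proj(c,np.r_[piv+.056*np.array([np.cos(a),np.sin(a)]),.075]),proj(d,np.r_[piv+.056*np.array([np.cos(a),np.sin(a)]),.062]))
```

```text
11.7333 [ 0.5226 -0.2585  0.0917] 0.040395607686225056 [-0.203   0.3703 -0.6443] 100.35498027716068
wrist pred end top [274.0752 167.9924] handle front [274.122  193.0397] handle back [274.2948 273.3334] long end [274.3672 303.7331] stop [274.0405 147.7764]
red 51 [274.1176 181.4706]
col 274 [(140, np.int64(153)), (141, np.int64(153)), (142, np.int64(151)), (143, np.int64(133)), (144, np.int64(94)), (145, np.int64(91)), (146, np.int64(92)), (147, np.int64(99)), (148, np.int64(124)), (149, np.int64(146)), (150, np.int64(156)), (151, np.int64(158)), (152, np.int64(154)), (153, np.int64(150)), (154, np.int64(145)), (155, np.int64(131)), (156, np.int64(127)), (157, np.int64(151)), (158, np.int64(153)), (159, np.int64(144)), (160, np.int64(119)), (161, np.int64(148)), (162, np.int64(156)), (163, np.int64(145)), (164, np.int64(49)), (165, np.int64(37)), (166, np.int64(84)), (167, np.int64(110)), (168, np.int64(127)), (169, np.int64(158)), (170, np.int64(175)), (171, np.int64(174)), (172, np.int64(173)), (173, np.int64(172)), (174, np.int64(172)), (175, np.int64(172)), (176, np.int64(171)),
[... 2957 characters left out ...]
, np.int64(118)), (316, np.int64(118)), (317, np.int64(118)), (318, np.int64(118)), (319, np.int64(118)), (320, np.int64(118)), (321, np.int64(118)), (322, np.int64(118)), (323, np.int64(118)), (324, np.int64(118)), (325, np.int64(118)), (326, np.int64(118)), (327, np.int64(118)), (328, np.int64(118)), (329, np.int64(118))]
side red 1 [283. 193.] [283.3459 195.4034] [283.3959 192.5161]
[([18, 0, 13, 25, 89], array([262.9, 153.1])), ([52, 0, 7, 20, 30], array([293.3, 148.8]))]
1.4 [302.1178 412.7754] [265.8455 158.3065]
1.5 [311.745  413.6843] [263.1819 158.3167]
1.6 [321.456  413.8162] [260.5318 158.4203]
1.7 [331.1762 413.1706] [257.9179 158.6165]
1.8 [340.8309 411.7513] [255.3624 158.9041]
```

The gauge edges (rows 169, 193, 272.7, 304) match the home prediction (168, 193, 273.3, 303.7). Now the keeper: knob estimated at (0.567,−0.351), about 1.6 rad.

Call:
arm_command --pt "-0.1 0.03 -0.04 0 0 0.035" --pt "-0.2 0.06 -0.05 0 0 0.07" --pt "-0.3 0.09 -0.05 0 0 0.105" --pt "-0.4 0.12 -0.05 0 0 0.14" --pt "-0.494 0.137 -0.05 0 0 0.175" --pt "-0.494 0.137 -0.05 0 0 0.197" --pt "-0.494 0.137 -0.05 0 0 0.197" --pt "-0.494 0.137 -0.05 0 0 0.197" --fingers 155

```text
time_s: 12.4
position: [0.5672, -0.3506, 0.101]
eef_rot: [[0.422, 0.907, -0.002], [0.907, -0.422, 0.002], [0.001, -0.002, -1.0]]
force: [-0.2, 1.0, -0.6]
width: 0.033
finger_force: 0.0
```

```bash
cat > k.py <<'E'
from h import *
np.set_printoptions(precision=4,suppress=True)
c=snap('wrist','w12');s=env.state();R=np.array(s['eef_rot']);p=np.array(s['position'])
print(s['time_s'],p,s['width'],np.degrees(np.arctan2(R[1,0],R[0,0])))
piv=np.array([.5556,-.2959])
i=c['img'].astype(int)[190:330,225:330];m=(i.max(2)<75)
n,l,st,ce=cv2.connectedComponentsWithStats(m.astype(np.uint8));print([(st[j].tolist(),(ce[j]+[225,190]).round(1)) for j in range(1,n) if st[j,4]>60])
K=lambda k:piv+.056*np.array([np.cos(np.radians(190.4)+k),np.sin(np.radians(190.4)+k)])
for k in(1.4,1.6,1.8): print(k,'top',proj(c,np.r_[K(k),.075]),'bot',proj(c,np.r_[K(k),.049]))
print('desc',totool(np.r_[K(1.6),.055]-p,R))
E
python3 k.py
```

```text
12.45 [ 0.5673 -0.3504  0.1014] 0.03344833527323354 65.04785901483993
[([43, 38, 24, 36, 718], array([279.1, 245.9])), ([0, 68, 14, 72, 791], array([231.3, 294.9])), ([89, 68, 16, 72, 873], array([321.3, 296.5]))]
1.4 top [256.7227 262.8633] bot [259.1164 244.791 ]
1.6 top [275.0429 252.5041] bot [275.2365 235.5443]
1.8 top [291.1083 238.6799] bot [289.3379 223.2362]
desc [-0.0012  0.0011  0.2321]
```

Knob centroid (279,246), k≈1.63, between the pads. Descend and compute the closing arc.

Call:
arm_command --pt "0 0.006 0.1 0 0 0" --pt "0 0.006 0.2 0 0 0" --pt "0 0.006 0.23 0 0 0" --pt "0 0.006 0.23 0 0 0"

```text
time_s: 12.78
position: [0.5679, -0.3505, 0.0546]
eef_rot: [[0.423, 0.906, -0.003], [0.906, -0.423, 0.003], [0.001, -0.004, -1.0]]
force: [-0.0, -0.4, -0.0]
width: 0.0335
finger_force: 0.0
```

Run:
```python
from h import *
np.set_printoptions(precision=4,suppress=True)
s=env.state();R=np.array(s['eef_rot']);p=np.array(s['position']);print(s['time_s'],p,s['force'],s['width'])
piv=np.array([.5556,-.2959]);K=lambda k:piv+.056*np.array([np.cos(np.radians(190.4)+k),np.sin(np.radians(190.4)+k)])
R0=R;p0=p
def row(k,yaw,R0,p0,ex=0):
    a=np.radians(yaw-90);ty=np.array([np.cos(a),np.sin(a)]);return totool(np.r_[K(k)-ty*(s['width']/2-.0065+ex),p0[2]]-p0,R0)
for j,k in enumerate(np.linspace(1.5,.8,8)): print(round(k,2),row(k,65-2*(j+1),R,p),2*(j+1)/180)
a=np.radians(49);R1=np.array([[np.cos(a),np.sin(a),0],[np.sin(a),-np.cos(a),0],[0,0,-1]])
b=np.radians(49-90);p1=np.r_[K(.8)-np.array([np.cos(b),np.sin(b)])*(s['width']/2-.0065),p[2]]
for j,k in enumerate([.68,.56,.44,.32,.2,.1,0,0]): print(k,row(k,49-2*(j+1),R1,p1,.003*(j>6)),2*(j+1)/180)
```

```text
12.7833 [ 0.5679 -0.3505  0.0546] [-0.039  -0.3626 -0.0126] 0.0334932784290189
1.5 [-0.0161 -0.0768  0.0003] 0.011111111111111112
1.4 [-0.0277 -0.1013  0.0003] 0.022222222222222223
1.3 [-0.0367 -0.1269  0.0004] 0.03333333333333333
1.2 [-0.0432 -0.1535  0.0005] 0.044444444444444446
1.1 [-0.0469 -0.1807  0.0006] 0.05555555555555555
1.0 [-0.0478 -0.2082  0.0007] 0.06666666666666667
0.9 [-0.046  -0.2358  0.0008] 0.07777777777777778
0.8 [-0.0414 -0.2631  0.0009] 0.08888888888888889
0.68 [-0.0004 -0.0335  0.    ] 0.011111111111111112
0.56 [ 0.0032 -0.0669  0.    ] 0.022222222222222223
0.44 [ 0.0107 -0.0998  0.    ] 0.03333333333333333
0.32 [ 0.0222 -0.1318  0.    ] 0.044444444444444446
0.2 [ 0.0375 -0.1622  0.    ] 0.05555555555555555
0.1 [ 0.0532 -0.1861  0.    ] 0.06666666666666667
0 [ 0.0713 -0.2084  0.    ] 0.07777777777777778
0 [ 0.0772 -0.2224  0.    ] 0.08888888888888889
```

Call:
arm_command --pt "-0.016 -0.077 0 0 0 0.011" --pt "-0.028 -0.101 0 0 0 0.022" --pt "-0.037 -0.127 0 0 0 0.033" --pt "-0.043 -0.153 0 0 0 0.044" --pt "-0.047 -0.181 0 0 0 0.056" --pt "-0.048 -0.208 0 0 0 0.067" --pt "-0.046 -0.236 0 0 0 0.078" --pt "-0.041 -0.263 0 0 0 0.089"

```text
time_s: 13.45
position: [0.5179, -0.3372, 0.0581]
eef_rot: [[0.658, 0.753, 0.002], [0.753, -0.658, -0.002], [-0.0, 0.003, -1.0]]
force: [-0.2, -1.4, 0.1]
width: 0.0336
finger_force: 0.6
```

Call:
arm_command --pt "0 -0.033 0 0 0 0.011" --pt "0.003 -0.067 0 0 0 0.022" --pt "0.011 -0.1 0 0 0 0.033" --pt "0.022 -0.132 0 0 0 0.044" --pt "0.0375 -0.162 0 0 0 0.056" --pt "0.053 -0.186 0 0 0 0.067" --pt "0.071 -0.208 0 0 0 0.078" --pt "0.071 -0.208 0 0 0 0.089"

```text
time_s: 14.12
position: [0.496, -0.2981, 0.058]
eef_rot: [[0.84, 0.542, 0.001], [0.542, -0.84, -0.001], [0.001, 0.002, -1.0]]
force: [-0.3, 0.5, -0.3]
width: 0.0336
finger_force: 0.0
```

```bash
cat > k2.py <<'E'
from h import *
np.set_printoptions(precision=4,suppress=True)
c=snap('wrist','w13');s=env.state();R=np.array(s['eef_rot']);p=np.array(s['position']);print(s['time_s'],p,s['force'],s['width'],np.degrees(np.arctan2(R[1,0],R[0,0])))
piv=np.array([.5556,-.2959]);K=lambda k:piv+.056*np.array([np.cos(np.radians(190.4)+k),np.sin(np.radians(190.4)+k)])
for k in(-.05,0,.05,.1,.2,.3): print(k,'top',proj(c,np.r_[K(k),.075]),'bot',proj(c,np.r_[K(k),.049]),'rel tool mm',(R.T@(np.r_[K(k),p[2]]-p)*1e3)[:2])
x0,y0=225,190;i=c['img'].astype(int)[y0:340,x0:335];m=(i.max(2)<75)
n,l,st,ce=cv2.connectedComponentsWithStats(m.astype(np.uint8));print([((st[j]+[x0,y0,0,0,0]).tolist(),(ce[j]+[x0,y0]).round(1)) for j in range(1,n) if st[j,4]>60])
E
python3 k2.py
```

```text
14.1667 [ 0.4961 -0.2985  0.0579] [-0.4082  0.1004  0.2747] 0.03352474048118551 32.72991769674663
-0.05 top [290.008  293.3719] bot [287.7593 265.9609] rel tool mm [0.8047 6.1918]
0 top [296.3816 295.9134] bot [293.1736 268.1709] rel tool mm [-0.3235  8.7541]
0.05 top [302.8667 298.1544] bot [298.6854 270.121 ] rel tool mm [-1.3221 11.3697]
0.1 top [309.4514 300.093 ] bot [304.2839 271.8089] rel tool mm [-2.1888 14.0319]
0.2 top [322.8725 303.0558] bot [315.6988 274.391 ] rel tool mm [-3.5179 19.4694]
0.3 top [336.551  304.7916] bot [327.3332 275.9055] rel tool mm [-4.2975 25.0125]
[([243, 190, 44, 14, 343], array([269.2, 194.5])), ([225, 258, 14, 82, 855], array([231., 298.])), ([284, 258, 51, 82, 2444], array([310.1, 292.8]))]
```

Push about 5 mm further to meet the shut stop.

Call:
arm_command --pt "0 -0.01 0 0 0 0" --pt "0 -0.018 0 0 0 0" --pt "0 -0.025 0 0 0 0" --pt "0 -0.025 0 0 0 0"

```text
time_s: 14.5
position: [0.4952, -0.2974, 0.058]
eef_rot: [[0.839, 0.544, 0.007], [0.544, -0.839, -0.008], [0.002, 0.01, -1.0]]
force: [11.0, -12.6, -7.0]
width: 0.0334
finger_force: 8.2
```

Firm stop (17 N): keeper shut. Back off to the knob's centre, rise clear, verify.

Call:
arm_command --pt "0 0.025 0 0 0 0" --pt "0 0.06 0 0 0 0" --pt "0 0.065 0 0 0 0" --pt "0 0.065 -0.15 0 0 0" --pt "0 0.065 -0.34 0 0 0" --pt "0 0.065 -0.5 0 0 0" --pt "0 0.065 -0.5 0 0 0"

```text
time_s: 15.08
position: [0.5019, -0.3069, 0.1633]
eef_rot: [[0.84, 0.543, 0.008], [0.543, -0.84, -0.007], [0.003, 0.01, -1.0]]
force: [0.0, -0.0, 0.4]
width: 0.0334
finger_force: 0.0
```

Call:
arm_command --pt "-0.2 0 0 0 0 0" --pt "-0.35 0 0 0 0 0" --pt "-0.35 0 0 0 0 0" --pt "-0.35 0 0 0 0 0"

```text
time_s: 15.42
position: [0.4404, -0.3439, 0.1566]
eef_rot: [[0.841, 0.541, -0.0], [0.541, -0.841, 0.0], [0.0, -0.0, -1.0]]
force: [1.2, 0.7, -0.1]
width: 0.0332
finger_force: 0.0
```

Run:
```python
from h import *
np.set_printoptions(precision=1,suppress=True)
c=snap('wrist','w14');d=snap('side','d14');s=env.state();print(s['time_s'],np.array(s['position']).round(3),s['force'])
Y=np.array([-np.sin(np.radians(10.4)),np.cos(np.radians(10.4))]);x=np.array([Y[1],-Y[0]]);H=np.array([.5228,-.258])-.0015*Y
f=lambda c,a,y,z:proj(c,np.r_[H+x*a/1e3+Y*y/1e3,z/1e3])
g=c['img'].astype(int)
red=np.argwhere((g[...,0]-g[...,1])>60)[:,::-1];u=f(c,0,31,40);r=red[np.linalg.norm(red-u,axis=1)<40];print('red',len(r),r.mean(0) if len(r) else '',u)
piv=np.array([.5556,-.2959]);K=lambda k:piv+.056*np.array([np.cos(np.radians(190.4)+k),np.sin(np.radians(190.4)+k)])
for k in(0,.1,.2): print(k,[(proj(q,np.r_[K(k),.049])+proj(q,np.r_[K(k),.075]))/2 for q in(c,d)])
for q,n in((c,'w'),(d,'d')):
    u,v=((proj(q,np.r_[K(0),.062]))).astype(int);i=q['img'].astype(int)[v-40:v+40,u-40:u+40];m=i.max(2)<60
    n_,l,st,ce=cv2.connectedComponentsWithStats(m.astype(np.uint8));print(n,[(st[j].tolist(),ce[j]+[u-40,v-40]) for j in range(1,n_) if st[j,4]>25])
# handle ends in wrist view
m=(g.max(2)<75).astype(np.uint8);n_,l,st,ce=cv2.connectedComponentsWithStats(m);h=f(c,0,0,38);print('handle pred',h,[(st[j].tolist(),ce[j]) for j in range(1,n_) if st[j,4]>60 and np.linalg.norm(ce[j]-h)<40])
```

```text
15.5167 [ 0.4 -0.3  0.2] [-0.3  0.2 -0.6]
red 42 [191.9  22.6] [191.9  23. ]
0 [array([275.5, 110.6]), array([292.5, 166.8])]
0.1 [array([283.7, 113.6]), array([291.8, 165.8])]
0.2 [array([292. , 115.7]), array([290.9, 164.8])]
w [([35, 31, 18, 21, 247], array([277.6, 110.5]))]
d [([38, 35, 6, 12, 71], array([292.5, 166.4])), ([24, 57, 10, 10, 47], array([279.9, 187.6]))]
handle pred [235.9  43. ] [([199, 17, 76, 53, 1876], array([235.3,  43. ]))]
```

The knob matches k≈0 (within about 0.03 rad) and the gauge matches its home position to under 1 px. Handing in.

```bash
python3 -c "
from station import env
print(env.job_done())"
```

```text
the job is handed in; nothing more can be done
None
```

The job is handed in, but the hand-in gave no verdict: by my last camera check the gauge is home in both clips with its short plug at the end stop, the keeper is shut over the long plug (about 0 rad), and the gripper is clear. I kept the arm clear of the gauge block, spigot and bearing but did not re-measure them at the end.

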